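Release the latched key on the clay crusher's control box

TASK

One of the four identical keys on the clay crusher's control box was left latched down. With the fingertips, tap each key lightly in turn, from the robot's left end of the row to the right, without switching on a raised key or releasing the latched one; then press the latched key fully down so that it springs up, and leave all four keys up. Do not disturb the things lying around the box.

Things in the scene. Friction and masses are not known exactly. Their poses are not given: they have to be found in the camera images.
- console: The crusher's control box: fixed, grey, 150 mm deep (its x) by 270 mm wide (its y), flat top 70 mm above the table. Origin: centre of its underside, on the table; x points to its back, z up. A strip along its back (x from 25 to 75 mm) is raised to 92 mm. Turned by up to 0.3 rad. The four keys stand in one row along its y, 50 mm apart centre to centre, at x = -25 mm.
- key_1: Key 1 of four, counted from the robot's left (+y): off-white square cap 32 by 32 mm, at y = 75 mm of the box. Origin: centre of the cap's top face, moving with it; z up. Top 86 mm above the table when raised, 80 mm when latched, 73 mm at the bottom of its travel. All four keys are alike; which one is latched differs from start to start.
- key_2: Key 2 of four, counted from the robot's left (+y): off-white square cap 32 by 32 mm, at y = 25 mm of the box. Origin: centre of the cap's top face, moving with it; z up. A raised key (all four are alike) starts to give at about 1 N, then goes in 1 mm for every further 0.7 N; pushed in by more than 8 mm (6.6 N) it is switched on, which is wrong.
- key_3: Key 3 of four, counted from the robot's left (+y): off-white square cap 32 by 32 mm, at y = -25 mm of the box. Origin: centre of the cap's top face, moving with it; z up. A latched key (all four are alike) does not give below about 5 N; pushed to the bottom, 7 mm below its latched height (about 11 N), it unlatches and springs up when let go.
- key_4: Key 4 of four, counted from the robot's left (+y): off-white square cap 32 by 32 mm, at y = -75 mm of the box. Origin: centre of the cap's top face, moving with it; z up. Heights and behaviour as for keys 1 to 3.
- lump_a: Loose lump of raw clay, 54 mm across, 36 mm high, near the box's front. Origin: underside. A bystander.
- lump_b: Loose lump of raw clay, 44 mm across, 28 mm high, near the box's front. Origin: underside. A bystander.
- jar: Loose closed glass jar, 60 mm across, 85 mm high, standing by the right end of the box. Origin: underside. A bystander.
- cup: Loose white cup, 72 mm across, 70 mm high, standing by the left end of the box. Origin: underside. A bystander.
- brush: Loose hand brush lying behind the box. Origin: underside. A bystander.
- mallet: Loose hammer with a wooden handle, lying to the left. Origin: underside. A bystander.

How it is judged:
By the outcome, as a careful person would: the job done as asked, in the order asked, and still so for the second after the job is handed in, with the robot touching nothing.
It also fails if it takes over 48 s, if anything falls off the work surface, if the arm or the gripper's body presses on something with over 40 N, if the wrist force passes 120 N, or if a joint passes its speed limit or range.

ROBOT

A 6-joint arm with a two-finger parallel gripper is mounted at the origin on the work surface. World frame = base frame: x ahead of the robot, y to its left, z up, the work surface at z = 0. Lengths are in mm, angles in rad, forces in N, time in s.
With the tool pointing down it reaches from about 350 to 975 mm from the base axis. Payload 17.4 kg.
Tool frame: the origin (TCP) lies on the centre line of the jaws, within the pads' length; the fingertips stand arm.nose_length ahead of it and the grasp point (between the pads) lies 6 mm ahead of it (arm.nose_length is the distance from the TCP to the fingertips, in mm); z points along the fingers, y is the line along which they close (so a half turn about z gives the same grasp; the last joint's range is limited). The gripper opens to 85 mm and grips with 20 to 120 N. Pads are 22 mm wide; open, the fingers measure 114 mm over their backs; the gripper's body (76 mm by 85 mm) begins 54 mm behind the grasp point. The pads swing forward as they close: fully open they stand 13 mm farther back than shut.
Start: joints at [-1.227, 0.116, 1.442, -0, 1.584, -0.038], TCP at [251.491, -626.407, 256.303] pointing down, gripper open.
Joint ranges: [-2.83, 2.83], [-0.83, 2.19], [0.07, 2.5], [-1.14, 4.28], [0.01, 3], [-2.97, 2.97]. Speed limits (rad/s): [1.89, 1.89, 2.22, 3.14, 3.14, 3.14].

INTERFACE

Orientations are given as a unit quaternion [w, x, y, z].
In Python, from bench import arm gives the robot as it stands. Calls block until the motion is done:
- arm.move_ptp(position, orientation): joint-space move of the TCP to a pose.
- arm.move_l(position, orientation=None, speed=150): straight line of the TCP; orientation=None keeps the orientation; speed is the mean speed in mm/s.
- arm.set_joints(angles): joint-space move.
- arm.command_gripper(opening, strength=None): finger opening in mm; strength is the grip in N (None keeps the last); returns when the fingers have stopped.
- arm.dwell(seconds).
- arm.ik(position, orientation): joint angles nearest the present ones, or None.
- arm.state(): the state.
- arm.read_camera(name): name is "side" or "top" or "wrist"; returns the picture (420x560x3 uint8, red, green, blue); there is no depth.
- arm.camera_info(name): a dict with "fov_y" (degrees; the focal length in pixels is half the picture's height over the tangent of half this angle, whatever the lens; pixels are square), "cx", "cy" (the principal point, pixels), "dist" ([k1, k2, p1, p2, k3] as OpenCV has them; the pictures are not rectified), "xyz" and "orientation" of the camera in the world. Camera axes: x right, y up, looking along -z (the intrinsics and any distortion apply to the point x, -y, -z); pixel columns grow to the right and rows downward; lengths in mm; the calibration is good to about 2 mm. A picture is of the moment at which its call begins: read the wrist's pose just before it. camera_info takes no time and is no camera call; for the wrist camera it gives the pose at the moment of the call.
A pose or a line that the arm cannot do raises arm.PlanningError and nothing moves.
- arm.finish_job(): hands the job in; it is judged then, once.
The state is a dict: "t": time; "joint_positions": joint angles; "qvel": joint speeds; "tau": joint torques, N m; "ee_pos": TCP position; "tool_rot": TCP orientation; "ft_force": force on the tool from outside, world axes, zero at the start; "wrist_torque": the same for the moment, N m; "finger_gap": finger opening in mm; "finger_force": force on a finger pad.
Only numpy, scipy, OpenCV 4.12 (cv2) and the standard library are available. Lean on these libraries where they do the work, as an engineer would, in place of code of your own. Each camera call takes 0.05 s, during which the arm holds its last target. There are 200 camera calls.

## Working session

There is one attempt and no reset: what is moved stays moved. The work goes in short steps, each a Python script; the robot and the scene stay as the last script left them, time stands still between calls to the robot, and variables do not carry over. Pictures are saved under pics/ and viewed, at most 10 in all, crops included, and the job is handed in when it is done.

```bash
mkdir -p pics; ls; python3 - <<'E'
from bench import arm
import cv2
for n in("top","side"):
    print(n,arm.camera_info(n)); cv2.imwrite(f"pics/{n}0.png",arm.read_camera(n)[:,:,::-1])
print(arm.nose_length,arm.state())
E
```

```text
pics
top {'fov_y': 44.362639645443295, 'cx': 273.27314820761273, 'cy': 208.69707740058877, 'dist': array([-0.18737686,  0.        ,  0.        ,  0.        ,  0.        ]), 'xyz': array([ 357.86169547,  109.58807169, 1411.980373  ]), 'orientation': array([ 0.7049814 ,  0.05096852, -0.0667424 , -0.70423639])}
side {'fov_y': 54.59678108854405, 'cx': 281.2740614125298, 'cy': 207.76584238299841, 'dist': array([0.03595749, 0.        , 0.        , 0.        , 0.        ]), 'xyz': array([ 447.79424669, -517.95285521,  686.46737145]), 'orientation': array([ 0.91736171,  0.38346185, -0.04646323, -0.09615437])}
25.0 {'t': 0.1, 'joint_positions': array([-1.22682746e+00,  1.16417432e-01,  1.44220020e+00,  1.46377517e-05,
        1.58399529e+00, -3.78138741e-02]), 'qvel': array([ 0.00088519, -0.00126583, -0.00154288, -0.00089146,  0.0013106 ,
       -0.00039691]), 'tau': array([ 2.67142976e-03, -7.33668280e+01, -6.33790970e+01,  9.84356916e-06,
        5.37270389e-03, -2.69892575e-05]), 'ee_pos': array([ 251.42565136, -626.26876688,  255.64878554]), 'tool_rot': array([-5.05285638e-04,  9.81835357e-01,  1.89734215e-01, -7.05528583e-05]), 'ft_force': array([-0.49296729, -0.12047217, -0.24552236]), 'wrist_torque': array([-0.03431879,  0.0290427 ,  0.03436916]), 'finger_force': 0.0, 'finger_gap': 85.53702479795386}
```

View pics/top0.png

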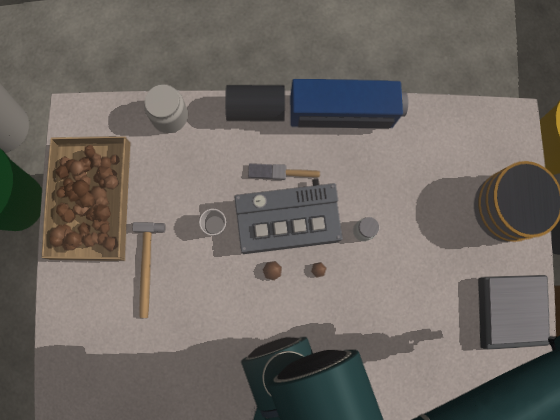

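View pics/side0.png

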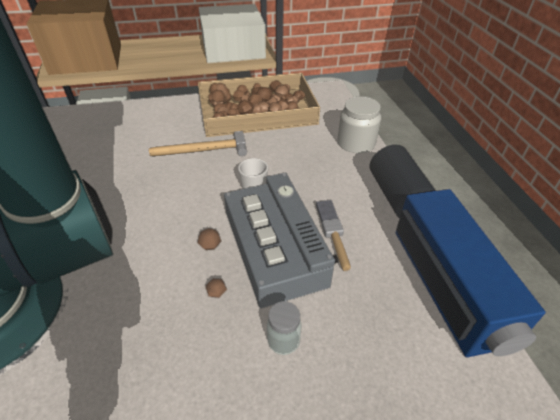

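The top view shows the key row at about (262,230), (280,228), (299,226) and (318,223). In the side view the keys are at (252,203), (260,219), (267,236) and (274,256). The cup is at (212,222) and the jar at (368,228) in the top view. Next I'll segment the caps and triangulate them.

```bash
cat > h.py <<'E'
import numpy as np, cv2
from scipy.spatial.transform import Rotation as R
def ray(ci,uv,shape=(420,560)):
    f=shape[0]/2/np.tan(np.radians(ci["fov_y"])/2)
    K=np.array([[f,0,ci["cx"]],[0,f,ci["cy"]],[0,0,1]])
    p=cv2.undistortPoints(np.array(uv,float).reshape(-1,1,2),K,np.array(ci["dist"]))[:,0]
    d=np.c_[p[:,0],-p[:,1],-np.ones(len(p))]
    q=ci["orientation"]
    return np.array(ci["xyz"]),R.from_quat([q[1],q[2],q[3],q[0]]).apply(d)
def onplane(ci,uv,z):
    o,d=ray(ci,uv); return o+d*((z-o[2])/d[:,2])[:,None]
def tri(c1,u1,c2,u2):
    o1,d1=ray(c1,u1);o2,d2=ray(c2,u2);out=[]
    for a,b in zip(d1,d2):
        s=np.linalg.lstsq(np.c_[a,-b],o2-o1,rcond=None)[0]
        p,q=o1+s[0]*a,o2+s[1]*b; out.append([*(p+q)/2,np.linalg.norm(p-q)])
    return np.array(out)
def blobs(im,roi,thr,amin,amax):
    x0,y0,x1,y1=roi; g=cv2.cvtColor(im,cv2.COLOR_RGB2GRAY)[y0:y1,x0:x1]
    m=(g>thr).astype(np.uint8)
    n,_,st,c=cv2.connectedComponentsWithStats(m,connectivity=4)
    return [(c[i]+[x0,y0],st[i,4],st[i,2:4]) for i in range(1,n) if amin<st[i,4]<amax]
E
python3 - <<'E'
from h import *
t=cv2.imread("pics/top0.png")[:,:,::-1];s=cv2.imread("pics/side0.png")[:,:,::-1]
for im,roi in((t,(248,212,332,242)),(s,(238,190,292,270))):
    g=cv2.cvtColor(np.ascontiguousarray(im),cv2.COLOR_RGB2GRAY)
    for th in (130,150,170):
        print(th,[(c.round(1).tolist(),int(a),w.tolist()) for c,a,w in blobs(np.ascontiguousarray(im),roi,th,30,600)])
a=np.hstack([cv2.resize(t[205:250,245:335],None,fx=4.4,fy=4.4,interpolation=2)[:198,:396],cv2.resize(s[185:275,230:300],None,fx=4.4,fy=4.4,interpolation=2)[:198,:308]]) if 0 else cv2.resize(s[180:280,225:305],None,fx=6,fy=6,interpolation=2)
cv2.imwrite("pics/c.png",a[:,:,::-1])
E
```

```text
130 [([318.4, 223.1], 117, [12, 12]), ([299.6, 225.1], 122, [12, 13]), ([280.5, 227.4], 121, [12, 12]), ([261.4, 229.7], 122, [12, 12])]
150 []
170 []
130 [([285.0, 192.6], 83, [14, 7]), ([252.0, 202.4], 210, [17, 16]), ([258.9, 218.2], 231, [18, 18]), ([266.3, 235.4], 255, [19, 18]), ([274.1, 255.3], 247, [20, 18]), ([240.1, 262.1], 87, [8, 21])]
150 [([285.2, 192.2], 68, [14, 6]), ([252.1, 202.5], 186, [17, 16]), ([259.0, 218.5], 202, [17, 16]), ([266.4, 235.7], 226, [18, 17]), ([274.2, 255.4], 215, [19, 17]), ([239.9, 262.8], 72, [7, 19])]
170 [([285.3, 192.0], 56, [13, 6]), ([252.1, 203.7], 121, [14, 13]), ([259.0, 220.2], 117, [16, 14]), ([266.8, 237.8], 123, [15, 12]), ([274.6, 258.3], 107, [16, 11])]
```

View pics/c.png

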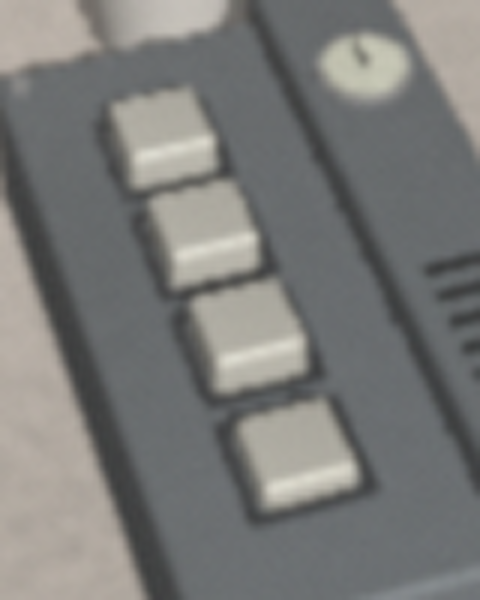

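In the enlarged side crop, key 4 (bottom, crop ~(297,455)) shows a thinner side face than the other three, so it looks latched. Touch will confirm it. I'll compute positions from the top view, then go over the row to check with the wrist camera.

```bash
python3 - <<'E'
from h import *
from bench import arm
ct,cs=arm.camera_info("top"),arm.camera_info("side")
T=[(261.4,229.7),(280.5,227.4),(299.6,225.1),(318.4,223.1)]
P=onplane(ct,T,85); print(P.round(1)); print(np.linalg.norm(np.diff(P,axis=0),axis=1))
S=[(252,202),(259,217.5),(266.3,234.5),(274.1,254.8)]
print(tri(ct,T,cs,S).round(1))
d=P[0]-P[3]; yaw=np.arctan2(-d[0],d[1]); c=P.mean(0); print("yaw",yaw,c)
# tool down; tool x along box x, y along -box y  (either half turn)
for k in(0,np.pi):
    q=(R.from_euler("z",yaw+k)*R.from_euler("x",np.pi)).as_quat(); q=[q[3],*q[:3]]
    print(k,q,arm.ik([c[0],c[1],220],q))
print(arm.camera_info("wrist"))
E
```

```text
[[525.8 110.7  85. ]
 [531.9  61.   85. ]
 [538.   11.2  85. ]
 [543.4 -38.   85. ]]
[49.98762635 50.16606333 49.54045603]
[[526.6 110.7  81.6   0.8]
 [532.9  60.9  82.7   1.3]
 [538.8  11.1  83.6   1.2]
 [544.6 -38.7  79.2   0.8]]
yaw 0.11774956707777344 [534.77597218  36.23442664  85.        ]
0 [np.float64(6.112624761059509e-17), np.float64(0.9982673804913148), np.float64(0.058840777076859155), np.float64(3.6029584653259265e-18)] [ 2.00604668e-02 -1.77763114e-01  1.78728740e+00 -4.44089210e-16
  1.53206837e+00  1.47310723e+00]
3.141592653589793 [np.float64(-3.602958465325924e-18), np.float64(-0.05884077707685913), np.float64(0.9982673804913148), np.float64(6.112624761059509e-17)] [ 0.02006047 -0.17776311  1.7872874   0.          1.53206837 -1.66848543]
{'fov_y': 67.71354136806434, 'cx': 286.3091595758236, 'cy': 207.80241923863633, 'dist': array([0.02450683, 0.        , 0.        , 0.        , 0.        ]), 'xyz': array([ 313.37244668, -601.33306496,  371.6815906 ]), 'orientation': array([ 0.8213416 , -0.10991869,  0.07481128, -0.55472438])}
```

Spacing comes out at 50.0, 50.2 and 49.5 mm and the heights are plausible, with key 4 about 3–4 mm lower. I'll move above key 1, close the gripper, check with the wrist camera and test the timing of small steps.

```bash
cat >> h.py <<'E'
KEYS=np.array([[526.3,110.7],[532.2,61.0],[538.1,11.2],[544.0,-38.4]])
YAW=0.118
def quat(k):
    q=(R.from_euler("z",YAW+k)*R.from_euler("x",np.pi)).as_quat(); return [q[3],*q[:3]]
E
python3 - <<'E'
from h import *
from bench import arm
p=[*KEYS[0],150]
c=[(abs(j[5]),k) for k in(np.pi/2,-np.pi/2) if (j:=arm.ik(p,quat(k))) is not None]
k=min(c)[1]; print(c)
arm.move_ptp([*KEYS[0],190],quat(k)); 
arm.command_gripper(0,20)
s=arm.state(); print(s["t"],s["ee_pos"],s["finger_gap"],arm.nose_length,s["ft_force"])
ci=arm.camera_info("wrist"); im=arm.read_camera("wrist"); cv2.imwrite("pics/w1.png",im[:,:,::-1]); print(ci["xyz"],ci["orientation"].tolist())
arm.move_l([*KEYS[0],125]); 
for i in range(3):
    arm.move_l([*KEYS[0],124-i],speed=20); s=arm.state(); print(s["t"],s["ee_pos"],s["ft_force"])
open("k.txt","w").write(str(k))
E
```

```text
[(np.float64(0.04188251978108015), 1.5707963267948966)]
3.65 [526.30380707 110.71300687 190.00693424] -0.057180718369827126 25.0 [-0.12264163  0.21510873  0.05171534]
[518.58386034 177.06092376 306.04814688] [0.9893777538810242, -0.13267616540017474, -0.00774311551661256, 0.05889600514586114]
4.5333 [526.61321101 110.74930026 124.84014281] [-0.30148744 -0.14011604 -0.47785218]
4.7833 [526.30364714 110.71533608 123.10093498] [-0.20774984  0.11203847 -0.08526401]
5.0333 [526.25356826 110.69814571 121.89638157] [ 0.35531075  0.46707046 -0.4915269 ]
```

View pics/w1.png

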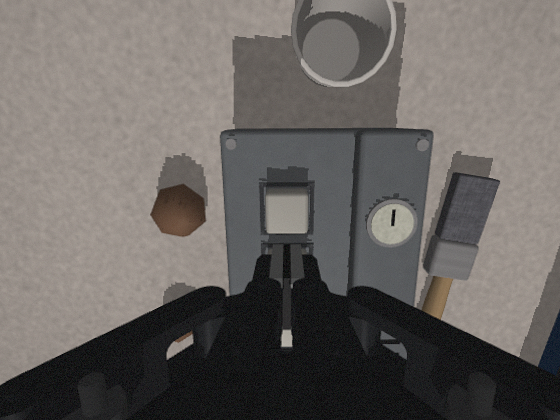

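The wrist view shows key 1's cap centred at about (288,210), with the cup at (345,40) well clear. I'll check that point on the key plane, then tap key 1.

```bash
cat >> h.py <<'E'
def force(arm):
    F=[]
    for _ in range(3): arm.dwell(0.02); F.append(arm.state()["ft_force"][2])
    return np.mean(F)
def tap(arm,i,fstop=2.4,tipmin=77):
    x,y=KEYS[i]; arm.move_l([x,y,25+90],speed=60); arm.dwell(0.1); b=force(arm); log=[]; tip=89
    while tip>tipmin:
        tip-=0.7; arm.move_l([x,y,25+tip],speed=20); f=force(arm)-b
        log.append((round(float(arm.state()["ee_pos"][2]-25),1),round(float(f),1)))
        if f>fstop: break
    arm.move_l([x,y,25+97],speed=100)
    print("key",i+1,"t",arm.state()["t"],"bias",round(b,2),log)
    return log
E
python3 - <<'E'
from h import *
from bench import arm
ci=dict(arm.camera_info("wrist"));ci["xyz"]=[518.5839,177.0609,306.0481];ci["orientation"]=[0.9893777538810242,-0.13267616540017474,-0.00774311551661256,0.05889600514586114]
im=cv2.imread("pics/w1.png"); b=blobs(np.ascontiguousarray(im[:,:,::-1]),(262,182,314,236),130,300,4000)
print(b,[onplane(ci,[x[0]],86).round(1) for x in b])
tap(arm,0)
E
```

```text
[(array([286.13620808, 213.92744695]), np.int32(1461), array([41, 37], dtype=int32))] [array([[526.1, 112.7,  86. ]])]
key 1 t 8.1333 bias 0.03 [(88.3, 0.0), (87.6, -0.5), (86.9, -0.1), (86.2, -0.4), (85.6, 0.7), (84.8, 2.1), (84.2, 1.7), (83.5, 2.6)]
```

Key 1 met the tip at about 86 mm and gave softly, so it is raised. The wrist check agrees within 2 mm. Now keys 2, 3 and 4.

```bash
python3 - <<'E'
from h import *
from bench import arm
for i in (1,2,3):
    arm.move_l([*KEYS[i],25+97],speed=100); tap(arm,i)
E
```

```text
key 2 t 11.8833 bias -0.1 [(88.3, 0.5), (87.6, 0.2), (86.9, 0.5), (86.2, -0.0), (85.6, 1.5), (84.9, 1.2), (84.2, 2.0), (83.4, 2.8)]
key 3 t 15.6333 bias -0.12 [(88.3, 0.5), (87.6, 0.0), (86.9, 0.2), (86.2, 0.1), (85.6, 1.5), (84.9, 1.4), (84.2, 2.1), (83.4, 3.1)]
key 4 t 20.925 bias 0.19 [(88.3, 0.3), (87.6, 0.2), (86.9, -0.1), (86.2, -0.6), (85.5, -0.0), (84.7, 0.0), (84.0, -0.4), (83.4, -0.1), (82.7, -0.5), (82.0, -0.0), (81.3, 0.0), (80.6, -0.1), (80.1, 2.8)]
```

Key 4 made contact at 80 mm and was stiff, so it is the latched one. I'll press it to the bottom, release it, and check by camera.

```bash
python3 - <<'E'
from h import *
from bench import arm
x,y=KEYS[3]; b=force(arm); log=[]
arm.move_l([x,y,25+81],speed=60); tip=80
while tip>71.5:
    tip-=1 if tip>75 else .5
    arm.move_l([x,y,25+tip],speed=20); f=force(arm)-b
    log.append((round(float(arm.state()["ee_pos"][2]-25),1),round(float(f),1)))
    if f>16: break
print(log)
arm.move_l([x,y,25+97],speed=60); 
arm.move_l([x,y,190]); arm.move_ptp([400,-250,250],quat(np.pi/2)); print(arm.state()["t"])
s=arm.read_camera("side");cv2.imwrite("pics/s2.png",s[:,:,::-1])
cv2.imwrite("pics/c2.png",cv2.resize(s[160:310,190:330],None,fx=4,fy=4,interpolation=2)[:,:,::-1])
ct,cs=arm.camera_info("top"),arm.camera_info("side"); t=arm.read_camera("top");cv2.imwrite("pics/t2.png",t[:,:,::-1])
B=sorted(blobs(t,(248,212,332,242),130,60,300),key=lambda v:v[0][0]); C=blobs(s,(238,194,292,270),150,100,400)
print([(v[0].round(1),v[1]) for v in B],[(v[0].round(1),v[1],v[2]) for v in C])
E
```

```text
[(79.3, 5.7), (78.4, 6.5), (77.5, 7.9), (76.6, 8.9), (75.7, 9.7), (75.2, 9.7), (74.8, 10.1), (74.2, 10.5), (73.8, 10.9), (73.3, 11.3), (73.0, 13.1), (72.8, 17.3)]
27.1917
[(array([261.4, 229.6]), np.int32(129)), (array([280.5, 227.3]), np.int32(127)), (array([299.5, 225. ]), np.int32(131)), (array([318.4, 222.6]), np.int32(126))] [(array([252.1, 202.3]), np.int32(219), array([17, 17], dtype=int32)), (array([258.8, 218.3]), np.int32(240), array([18, 18], dtype=int32)), (array([266.3, 235.5]), np.int32(264), array([19, 20], dtype=int32)), (array([274.4, 254.2]), np.int32(296), array([20, 21], dtype=int32))]
```

View pics/c2.png

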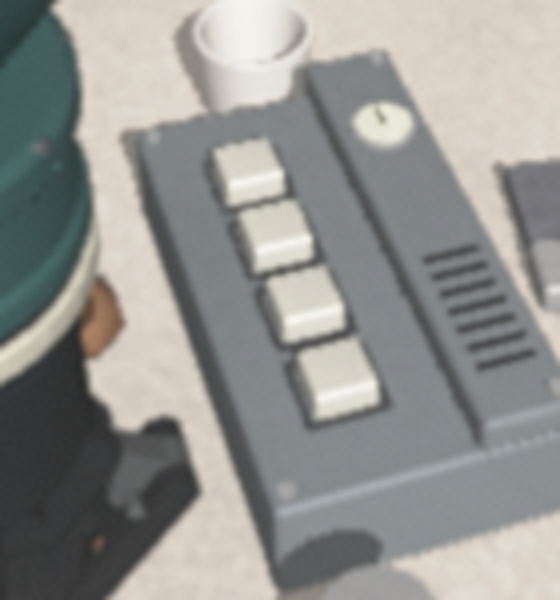

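View pics/t2.png

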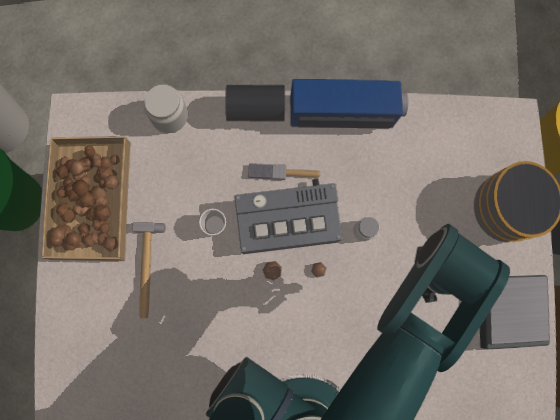

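The side crop shows all four caps standing equally tall, with key 4 at crop (340,380) now raised. In the top view the lumps (272,270) and (319,270), cup, jar, brush and mallet are where they started, and the arm is clear. Handing in.

```bash
python3 -c "
from bench import arm
print(arm.finish_job())"
```

```text
the job is handed in; nothing more can be done
None
```

The job is handed in: I tapped keys 1 to 4 lightly from left to right, found key 4 latched and pressed it down until it sprang up. All four keys are up, nothing around the box was disturbed, and it took about 27 s of the 48 s allowed.

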